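Raise the charcoal grill's grate level with its warming shelf

ROBOT

A 6-joint arm with a two-finger parallel gripper is mounted at the origin on the work surface. World frame = base frame: x ahead of the robot, y to its left, z up, the work surface at z = 0. Lengths are in m, angles in degrees, forces in N, time in s.
With the tool pointing down it reaches from about 0.325 to 0.85 m from the base axis. Payload 15.5 kg.
Tool frame: the origin (TCP) lies midway between the tips of the shut fingers; the grasp point (between the pads) lies 19 mm behind it; y points along the fingers, x is the direction in which the jaws open and shut, and the axes are right-handed (so a half turn about y gives the same grasp; the last joint's range is limited). The gripper opens to 91 mm and grips with 3 to 60 N. Pads are 32 mm wide; open, the fingers measure 118 mm over their backs; the gripper's body (76 mm by 178 mm) begins 60 mm behind the grasp point.
Start: joints at [61.106, 28.281, 77.091, -0, 74.628, -5.472], TCP at [0.248, 0.574, 0.214] pointing down, gripper open.
Joint ranges: [-166.48, 166.48], [-47.26, 123.95], [12.59, 153.08], [-70.14, 250.14], [6.76, 159.57], [-176.63, 176.63]. Speed limits (degrees/s): [108.29, 108.29, 147.25, 172.46, 172.46, 172.46].

INTERFACE

Orientations are given as a 3x3 rotation matrix whose columns are the frame's x, y, z axes.
In Python, from bench import ctrl gives the robot as it stands. The module is installed in compiled form; this text tells all that it offers. Calls block until the motion is done:
- ctrl.goto(position, orientation): joint-space move of the TCP to a pose.
- ctrl.move_l(position, vel=0.15, ori=None, contact_N=None): straight line of the TCP; ori=None keeps the orientation; vel is the mean speed in m/s. With contact_N (N) it stops when the force on the tool has changed by that much, and returns True; else False.
- ctrl.movej(angles): joint-space move.
- ctrl.command_gripper(opening): opening from 0.0 (shut) to 1.0 (fully open); the grip force is fixed at half the most; returns when the fingers have stopped.
- ctrl.sleep(seconds).
- ctrl.ik(position, orientation): joint angles nearest the present ones, or None.
- ctrl.read_camera(name): name is "side" or "top"; returns the picture (420x560x3 uint8, blue, green, red); there is no depth.
- ctrl.camera_params(name): a dict with "fx", "fy", "cx", "cy" (pixels), "pose" (4x4, takes a point from camera to world coordinates). Camera axes: x right, y up, looking along -z (the intrinsics and any distortion apply to the point x, -y, -z); pixel columns grow to the right and rows downward; lengths in m; the calibration is good to about 2 mm. A picture is of the moment at which its call begins. camera_params takes no time and is no camera call.
A pose or a line that the arm cannot do raises ctrl.MotionError and nothing moves.
- ctrl.sign_off(): hands the job in, once; it reports no verdict.
Readings, each from a call of its own:
- ctrl.current_t(): time.
- ctrl.current_q(): joint angles.
- ctrl.current_dq(): joint speeds.
- ctrl.current_effort(): joint torques, N m.
- ctrl.current_tool_pos(): TCP position.
- ctrl.current_eef_rot(): TCP orientation.
- ctrl.current_contact_force(): force on the tool from outside, world axes, zero at the start.
- ctrl.current_wrist_torque(): the same for the moment, N m.
- ctrl.current_grip_width(): opening from 0.0 (shut) to 1.0 (fully open).
Only numpy, scipy, OpenCV 4.12 (cv2) and the standard library are available. Lean on these libraries where they do the work, as an engineer would, in place of code of your own. Each camera call takes 0.05 s, during which the arm holds its last target. There are 200 camera calls.

TASK

Swing the folding handle of the grill's crank fully out until it stands upright, then crank clockwise to raise the grate until its bars are level with the top of the warming shelf, so that trays slide straight across. Then fold the handle back down flat along the crank arm and let go. Do not knock about the tray, bottles, bowls, jar and brush around the grill.

Things in the scene. Friction and masses are not known exactly. Their poses are not given: they have to be found in the camera images.
- grill: plain steel table-top charcoal grill, fixed, yaw varies. Origin on the table at the foot of the upright lift screw; z up. Its firebox (220 x 320, rim 114 high) lies from 55 to 375 along its -y, then the warming shelf. The screw stands between two guide rods (68 apart) under a head plate (96 x 34, top 199 above the table), the crank arm on top. A carriage on the screw carries the grate
- screw_axis (a point): point on the vertical screw axis, about which the crank arm turns, level with the arm's top face (223 above the table). The arm is a flat bar 22 wide, 8 thick, from 12 behind the axis to 96 in front of it. Above it stand only the handle, its clevis and a nut on the axis (17 across, 7 high). It turns well above grate, tray and head plate
- crank (a joint): angle of the crank arm about the upright screw, rad, 0 to 31.4 (several turns). Grows when cranked clockwise seen from above; the grate then rises 12 mm per full turn; anticlockwise lowers it. The screw holds the grate wherever it is left. Turning takes about 2 to 3 N at the handle
- handle (a joint): fold angle of the crank handle, rad: 0 = folded flat along the top of the arm, pointing from the arm's outer end to the screw axis; 1.57 = upright; stop at 1.65. It swings in the upright plane through arm and screw axis (free end goes up, then outward). A stiff hinge: it stays where it is left and takes about 1 N at its free end
- handle_pivot (a point): hinge of the folding handle, in a clevis (18 long, 21 wide) at the outer end of the crank arm: 90 from the screw axis, 18 above the arm's top face, 241 above the table. The hinge pin (26 long) is level and at right angles to the arm
- grip_end (a point): free end of the folding handle, on its middle line, 78 from the hinge. The part to hold is a round black grip: a stem 16 to 18 across from 12 to 50 from the hinge, swelling to a ball-shaped knob 30 across centred 63 from the hinge. The grip spins freely on its rod, so a hand holding it need not turn while cranking. Folded, the knob's underside is 3 above the arm's top face
- grate_top (a point): top of the grate's bars (level steel grate, 200 x 300) on its middle line, 65 from the end next to the warming shelf. It moves only up and down, 60 in all, and starts 19 to 34 below the shelf
- shelf_top (a point): centre of the top face of the warming shelf, a plain steel ledge 220 x 95 at the -y end of the grill, fixed 168 above the table
- meat_tray: open steel tray, 160 x 70 x 22, lying on the grill's warming shelf; origin at the centre of its underside
- fish_sauce: amber glass sauce bottle with red cap, 60 across, 200 high, on the table; origin at the centre of its underside
- chilli_sauce: red sauce bottle with white cap, 56 across, 170 high, on the table; origin at the centre of its underside
- salt_jar: clear jar with white lid, 76 across, 100 high, on the table behind the lift screw; origin at the centre of its underside
- dip_bowl: white dipping bowl, 90 across, 40 high, on the table; origin at the centre of its underside
- basting_brush: basting brush, 200 long, lying on the table along the firebox's +x side; origin near its middle
- rice_bowl: white bowl, 116 across, 55 high, on the table beside the lift screw; origin at the centre of its underside

How it is judged:
By the outcome, as a careful person would: the job done as asked, in the order asked, and still so for the second after the job is handed in, with the robot touching nothing.
It also fails if it takes over 70 s, if anything falls off the work surface, if the arm or the gripper's body presses on something with over 40 N, if the wrist force passes 120 N, or if a joint passes its speed limit or range.

## Working session

There is one attempt and no reset: what is moved stays moved. The work goes in short steps, each a Python script; the robot and the scene stay as the last script left them, time stands still between calls to the robot, and variables do not carry over. Pictures are saved under pics/ and viewed, about 8 in all and at most 12, crops included, and the job is handed in when it is done.

```bash
mkdir -p pics; python3 - <<'E'
from bench import ctrl
import cv2,numpy as np
np.set_printoptions(precision=4,suppress=True)
for n in("side","top"):
    im=ctrl.read_camera(n); cv2.imwrite(f"pics/{n}0.png",im)
    print(n,ctrl.camera_params(n))
print(ctrl.current_t(),ctrl.current_eef_rot(),ctrl.current_contact_force())
E
```

```text
side {'fx': 409.06732771138974, 'fy': 409.06732771138974, 'cx': 281.69790738780756, 'cy': 214.99521902055127, 'pose': array([[ 0.7272,  0.406 , -0.5536, -0.0478],
       [-0.6864,  0.4413, -0.578 , -0.6324],
       [ 0.0096,  0.8003,  0.5996,  0.8187],
       [ 0.    ,  0.    ,  0.    ,  1.    ]])}
top {'fx': 460.85986965666456, 'fy': 460.85986965666456, 'cx': 277.9733311511041, 'cy': 211.44788713924362, 'pose': array([[-0.0259,  0.9891, -0.1448,  0.3549],
       [-0.9996, -0.0236,  0.0181,  0.0326],
       [ 0.0145,  0.1453,  0.9893,  1.5435],
       [ 0.    ,  0.    ,  0.    ,  1.    ]])}
0.1 [[ 0.3975 -0.0005 -0.9176]
 [ 0.9176 -0.0009  0.3975]
 [-0.0011 -1.      0.0001]] [-0.3797 -0.1386 -0.615 ]
```

View pics/side0.png

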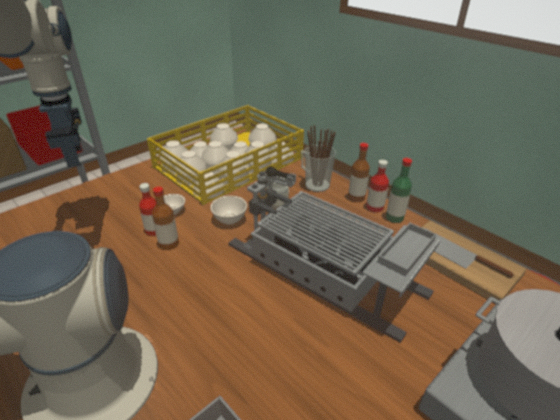

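View pics/top0.png

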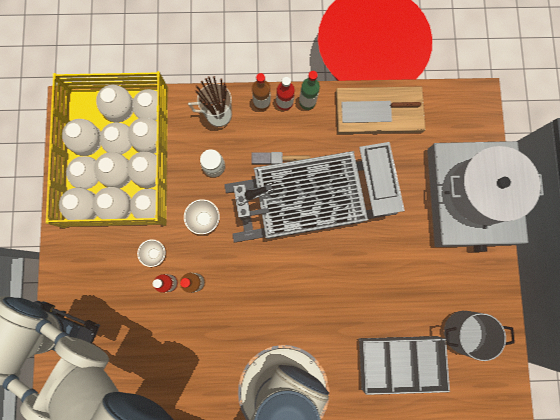

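The top view shows the grill at about (240–400, 140–240) with the crank near (243, 197). I'll enlarge both crank areas.

```bash
python3 - <<'E'
import cv2,numpy as np
a=cv2.imread("pics/top0.png")[140:250,220:410]; s=cv2.imread("pics/side0.png")[150:310,220:450]
a=cv2.resize(a,None,fx=4.2,fy=4.2,interpolation=cv2.INTER_CUBIC); cv2.imwrite("pics/topc.png",a)
s=cv2.resize(cv2.imread("pics/side0.png")[155:235,225:335],None,fx=7,fy=7,interpolation=cv2.INTER_CUBIC); cv2.imwrite("pics/sidec.png",s)
E
```

```text
(no output)
```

View pics/topc.png

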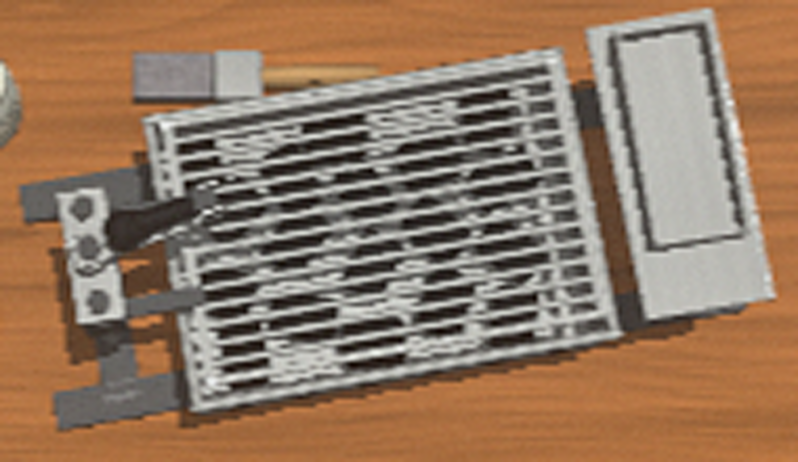

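View pics/sidec.png

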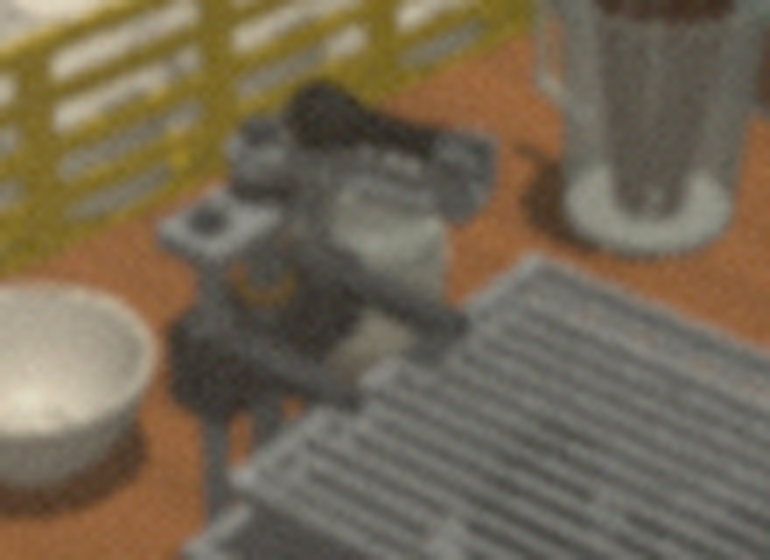

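Top crop: head plate corners are (57,193), (103,188), (125,318), (80,325). The nut is ~(88,247), the clevis ~(207,197) and the knob ~(125,232). Shelf corners are (587,28), (712,10), (775,297), (648,320). Side crop: knob (325,115), clevis (465,175), nut (262,135).

```bash
cat > h.py <<'E'
from bench import ctrl
import cv2,numpy as np
np.set_printoptions(precision=4,suppress=True)
P={n:ctrl.camera_params(n) for n in("side","top")}
def proj(n,p):
    c=P[n];T=np.linalg.inv(c["pose"]);q=T[:3,:3]@np.asarray(p)+T[:3,3]
    return np.array([c["cx"]+c["fx"]*q[0]/-q[2],c["cy"]+c["fy"]*-q[1]/-q[2]])
def at_z(n,uv,z):
    c=P[n];d=c["pose"][:3,:3]@np.array([(uv[0]-c["cx"])/c["fx"],-(uv[1]-c["cy"])/c["fy"],-1])
    o=c["pose"][:3,3];return o+d*(z-o[2])/d[2]
E
python3 - <<'E'
from h import *
T=lambda u,v:(220+u/4.2,140+v/4.2); S=lambda u,v:(225+u/7,155+v/7)
for nm,t,s,z in(("nut",(88,247),(262,135),.229),("clevis",(207,197),(465,175),.241),("knob",(125,232),(325,115),.241)):
    print(nm,at_z("top",T(*t),z),at_z("side",S(*s),z))
pl=[at_z("top",T(*p),.199)[:2] for p in((57,193),(103,188),(125,318),(80,325))]
sh=[at_z("top",T(*p),.168)[:2] for p in((587,28),(712,10),(775,297),(648,320))]
pl,sh=np.array(pl),np.array(sh);print(pl.mean(0),sh.mean(0))
for a in(pl,sh): print([np.linalg.norm(a[i]-a[i-1]) for i in range(4)])
d=pl.mean(0)-sh.mean(0);print("y dir yaw",np.degrees(np.arctan2(d[1],d[0]))-90,np.linalg.norm(d))
d=sh[0]-sh[3]+sh[1]-sh[2];print("x dir",np.degrees(np.arctan2(d[1],d[0])))
for n,uv in(("rice",(201,217)),("salt",(211,162)),("dip",(152,253)),):print(n,at_z("top",uv,.05))
E
```

```text
nut [0.5868 0.1147 0.229 ] [0.5865 0.109  0.229 ]
clevis [0.6176 0.032  0.241 ] [0.6112 0.0199 0.241 ]
knob [0.5945 0.0885 0.241 ] [0.6017 0.0886 0.241 ]
[0.5859 0.1144] [ 0.6502 -0.3132]
[np.float64(0.0956919434259579), np.float64(0.032657704588853496), np.float64(0.09422371109838566), np.float64(0.03182558793155849)]
[np.float64(0.2200192650742382), np.float64(0.09381824603848953), np.float64(0.2171650572549242), np.float64(0.09395567462718972)]
y dir yaw 8.557579761678767 0.43239587696505183
x dir 8.587622359532777
rice [0.5612 0.2569 0.05  ]
salt [0.7448 0.2234 0.05  ]
dip [0.448  0.4144 0.05  ]
```

Both cameras agree well: axis ≈ (0.586, 0.114), yaw ≈ 8.57° and arm direction ≈ −72°. I'll touch-probe the shelf and grate with shut fingers to get the height difference directly.

```bash
cat >> h.py <<'E'
AX=np.array([.586,.114]);YAW=np.radians(8.57)
gx=np.array([np.cos(YAW),np.sin(YAW)]);gy=np.array([-gx[1],gx[0]])
def G(x,y,z): return np.r_[AX+gx*x+gy*y,z]
def down(zd):
    z=np.r_[zd,0]/np.linalg.norm(zd);y=np.array([0,0,-1.]);return np.c_[np.cross(y,z),y,z]
def probe(x,y,z0,z1=.11,R=None):
    R=down(-gx)
    ctrl.goto(G(x,y,z0+.015),R) ; ctrl.move_l(G(x,y,z0),.05)
    hit=ctrl.move_l(G(x,y,z1),.02,contact_N=4)
    p=ctrl.current_tool_pos();f=ctrl.current_contact_force()
    ctrl.move_l(G(x,y,z0+.015),.12);print("probe",hit,p,f,ctrl.current_t());return p[2]
E
python3 - <<'E'
from h import *
T=lambda u,v:(220+u/4.2,140+v/4.2)
for c in((650,248),(745,235)):
    d=at_z("top",T(*c),.19)[:2]-AX;print("tray end grill xy",d@gx,d@gy)
ctrl.command_gripper(0)
ctrl.goto(G(-.10,-.432,.30),down(-gx));print(ctrl.current_t())
print("rot err",np.abs(ctrl.current_eef_rot()-down(-gx)).max())
s=probe(-.10,-.432,.18,.15)
g=probe(0,-.30,.175)
print("diff",s-g)
E
```

```text
tray end grill xy -0.06141844225208228 -0.3916221989009512
tray end grill xy -0.06390320629720113 -0.4604926061596134
4.8
rot err 0.0007103877923784752
probe True [ 0.5515 -0.3281  0.1683] [-2.5036  1.1161  9.0207] 6.8833
probe True [ 0.6307 -0.1826  0.1449] [-2.1144  0.7429 10.2043] 10.225
diff 0.02338310194597823
```

The deficit is 23.4 mm, so 1.95 turns. Next: grasp the knob and swing the handle up.

```bash
cat >> h.py <<'E'
H=.241
def A(phi): return np.array([np.cos(phi),np.sin(phi)])
def tcp(phi,th,r=.063,dz=0):  # TCP so that grasp point sits at r along handle
    return np.r_[AX+A(phi)*(.090-r*np.cos(th)),H+r*np.sin(th)-.019+dz]
PHI0=np.radians(-72.3)
E
python3 - <<'E'
from h import *
a=A(PHI0)
for s in(1,-1):print(s,ctrl.ik(tcp(PHI0,0,dz=.12),down(s*a)),ctrl.current_q())
s=min((1,-1),key=lambda s:abs(ctrl.ik(tcp(PHI0,0,dz=.12),down(s*a))[5]))
R=down(s*a);print("s",s)
ctrl.goto(tcp(PHI0,0,dz=.12),R);ctrl.command_gripper(.75)
ctrl.move_l(tcp(PHI0,0,dz=.03),.12)
print(ctrl.move_l(tcp(PHI0,0),.05,contact_N=6),ctrl.current_tool_pos(),ctrl.current_contact_force())
ctrl.command_gripper(0)
print("w",ctrl.current_grip_width()*91,ctrl.current_contact_force(),ctrl.current_t())
cv2.imwrite("pics/grasp.png",np.hstack([cv2.resize(ctrl.read_camera(n)[v:v+110,u:u+110],(400,400),interpolation=2) for n,u,v in(("side",220,120),("top",200,140))]))
E
```

```text
1 [  2.7565  20.9874  69.1984   0.      89.8142 165.0565] [ -21.3592   32.1394   73.9411   -0.0009   73.9999 -119.9275]
-1 [  2.7565  20.9874  69.1984  -0.      89.8142 -14.9435] [ -21.3592   32.1394   73.9411   -0.0009   73.9999 -119.9275]
s -1
False [0.5943 0.0883 0.2221] [-0.3991 -0.1268  0.263 ]
w 28.06262778761582 [ 7.1755  3.7221 -0.8838] 15.3583
```

View pics/grasp.png

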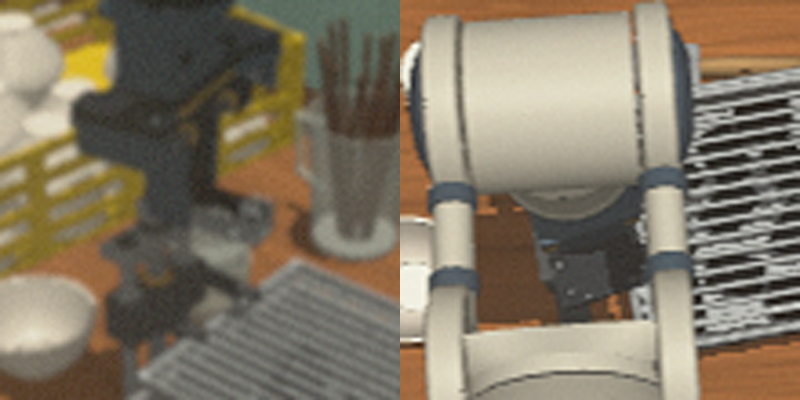

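Holding the knob (28 mm, side force ~8 N from crank friction at the short radius). Now the swing up.

```bash
python3 - <<'E'
from h import *
for d in(8,17,26,35,44,53,62,71,80,88,91):
    ctrl.move_l(tcp(PHI0,np.radians(d)),.06)
    print(d,ctrl.current_contact_force(),round(ctrl.current_grip_width()*91,1))
    
print(ctrl.current_tool_pos(),ctrl.current_t())
cv2.imwrite("pics/up.png",cv2.resize(ctrl.read_camera("side")[110:230,215:335],(600,600),interpolation=2))
E
```

```text
8 [ 8.5462  2.4461 -0.7323] 28.3
17 [ 7.3078  2.5972 -1.1384] 28.1
26 [ 5.9408  3.8777 -0.9867] 28.1
35 [ 4.5983  3.0458 -0.1968] 28.7
44 [4.0075 3.7303 1.0413] 28.5
53 [2.1945 3.5659 1.109 ] 28.3
62 [-0.8183  2.8169  2.8293] 27.9
71 [-2.8197  1.5638  2.0859] 28.2
80 [-3.9834  1.1137  3.0281] 28.5
88 [-2.3706  2.1209  3.7801] 28.3
91 [-3.48    1.2354  6.2527] 28.0
[0.6138 0.0274 0.2851] 18.8417
```

View pics/up.png

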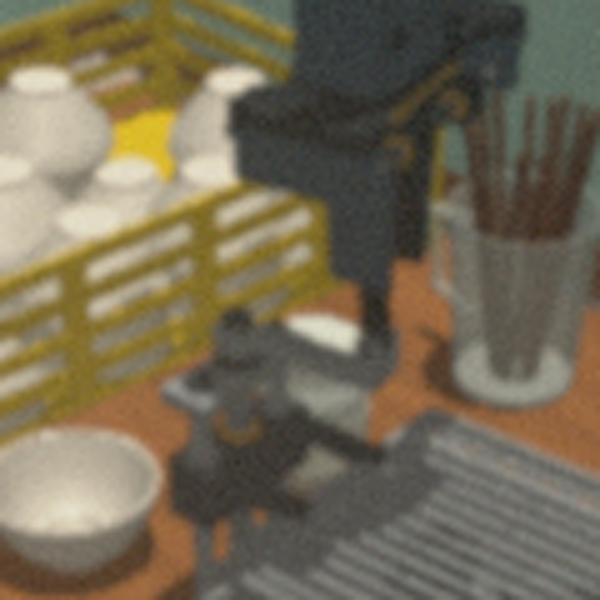

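Handle upright in the jaws, forces small. Cranking clockwise.

```bash
python3 - <<'E'
from h import *
tot=np.degrees(2*np.pi)*.0234/.012
N=35
for i in range(1,N+1):
    ctrl.move_l(tcp(PHI0-np.radians(tot*i/N),np.radians(90)),.16)
    f=ctrl.current_contact_force()
    if i%4==0 or i==N:print(i,f,round(ctrl.current_grip_width()*91,1))
    if np.linalg.norm(f)>25:print("abort",i,f);break
print(tot,ctrl.current_tool_pos(),ctrl.current_t())
E
```

```text
4 [2.3337 3.0226 2.494 ] 28.1
8 [ 5.3811 -5.1326  5.4303] 27.9
12 [ 2.3257 -1.3369  6.2194] 27.9
16 [-0.8252 -2.346   8.2497] 28.4
20 [-3.6328 -3.1966  3.5019] 28.8
24 [5.3615 0.8888 4.719 ] 28.2
28 [ 0.9086 -1.3125  5.3079] 28.3
32 [ 6.6244 -0.6471  3.4973] 28.2
35 [-1.8874 -1.102   6.3847] 28.1
701.9999999999999 [0.6381 0.0403 0.2851] 31.1417
```

Done at t=31 s. I'll release, probe the grate, then return to fold.

```bash
python3 - <<'E'
from h import *
ctrl.command_gripper(.75)
p=ctrl.current_tool_pos();ctrl.move_l(p+[0,0,.06],.2)
ctrl.command_gripper(0)
g=probe(0,-.30,.183,.15)
print("err",g-.1683,ctrl.current_t())
ctrl.goto(G(0,-.30,.30),down(-gx))
cv2.imwrite("pics/chk.png",np.hstack([cv2.resize(ctrl.read_camera(n)[v:v+110,u:u+110],(400,400),interpolation=2) for n,u,v in(("side",230,130),("top",220,140))]))
print(ctrl.current_t())
E
```

```text
probe True [ 0.6307 -0.1826  0.1684] [-3.0308  1.1966 10.6287] 36.7667
err 0.00010624105629988834 36.7667
37.3583
```

View pics/chk.png

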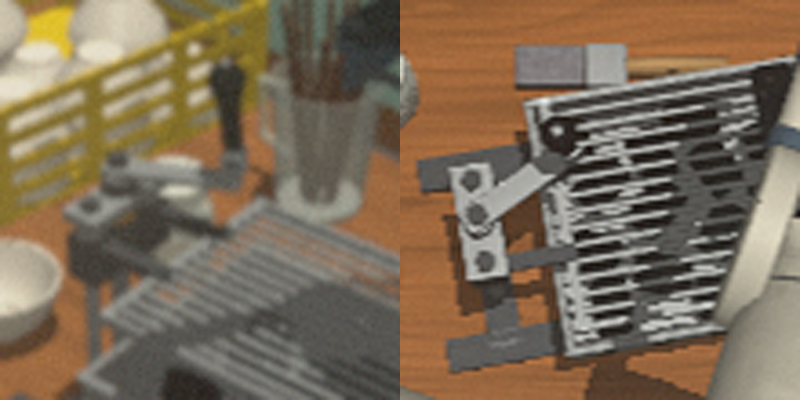

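The grate probes level (+0.1 mm) and the handle stands upright, arm pointing ~−54° as expected. Regrasp with the jaws across the arm and fold down.

```bash
python3 - <<'E'
from h import *
c=lambda u,v:(220+(u-400)/3.636,140+v/3.636)
k=at_z("top",c(560,135),.312)[:2]-AX;cl=at_z("top",c(548,163),.245)[:2]-AX
print([np.degrees(np.arctan2(v[1],v[0])) for v in(k,cl)],np.linalg.norm(k),np.linalg.norm(cl))
phi=np.radians(-54.3);R=down(-A(phi))
ctrl.command_gripper(.75)
t=tcp(phi,np.radians(90));ctrl.goto(t+[0,0,.07],R)
print(ctrl.move_l(t,.1,contact_N=8))
ctrl.command_gripper(0);print(ctrl.current_grip_width()*91,ctrl.current_contact_force())
for d in(80,70,60,50,40,30,20,10,3,0,-1):
    ctrl.move_l(tcp(phi,np.radians(d)),.06)
    f=ctrl.current_contact_force();print(d,f,round(ctrl.current_grip_width()*91,1))
    if np.linalg.norm(f)>25:print("abort");break
print(ctrl.current_tool_pos(),ctrl.current_t())
E
```

```text
[np.float64(-56.72655190806224), np.float64(-56.97807297495835)] 0.08158120900483785 0.06862106492752279
False
28.257797571764115 [ 0.5357 -0.2483  2.5054]
80 [ 4.2379 -1.5503 -7.7296] 28.4
70 [ 4.7341 -2.4708 -8.7749] 27.9
60 [ 5.5081 -2.9533 -6.4942] 28.2
50 [ 5.5071 -2.9571 -5.2609] 28.5
40 [ 6.2504 -2.2692 -3.345 ] 28.2
30 [ 5.0962  0.235  -1.8166] 28.4
20 [ 5.9916 -1.4192 -1.0294] 28.3
10 [ 7.171  -0.1012  1.3353] 28.3
3 [6.2324 0.326  0.5295] 28.2
0 [4.5887 2.0425 7.7168] 28.3
-1 [ 3.7948  1.3995 12.1305] 28.4
[0.6023 0.0925 0.2211] 44.8083
```

The handle reached its stop (12 N up). Release, retreat and look.

```bash
python3 - <<'E'
from h import *
ctrl.command_gripper(.75)
p=ctrl.current_tool_pos();ctrl.move_l(p+[0,0,.13],.15)
ctrl.goto([.40,.40,.36],ctrl.current_eef_rot())
s=ctrl.read_camera("side");t=ctrl.read_camera("top");cv2.imwrite("pics/end_top.png",t);cv2.imwrite("pics/end_side.png",s)
cv2.imwrite("pics/end.png",np.hstack([cv2.resize(s[140:250,220:330],(400,400),interpolation=2),cv2.resize(t[130:260,190:410],(400,236),interpolation=2) if 0 else cv2.resize(t[120:260,200:340],(400,400),interpolation=2)]))
print(ctrl.current_t(),ctrl.current_contact_force())
for a,n in((s,"side"),(t,"top")):
    d=cv2.absdiff(a,cv2.imread(f"pics/{n}0.png")).max(2)
    print(n,[((u,v),int(d[v-8:v+8,u-8:u+8].mean())) for u,v in ({"side":[(228,211),(408,245),(172,206),(150,215),(165,225)],"top":[(380,175),(201,217),(211,162),(152,253),(163,283),(191,282),(268,157)]}[n])])
E
```

```text
48.0583 [-0.6015 -0.1932 -0.1694]
side [((228, 211), 7), ((408, 245), 6), ((172, 206), 17), ((150, 215), 8), ((165, 225), 6)]
top [((380, 175), 2), ((201, 217), 1), ((211, 162), 1), ((152, 253), 45), ((163, 283), 53), ((191, 282), 3), ((268, 157), 3)]
```

View pics/end.png

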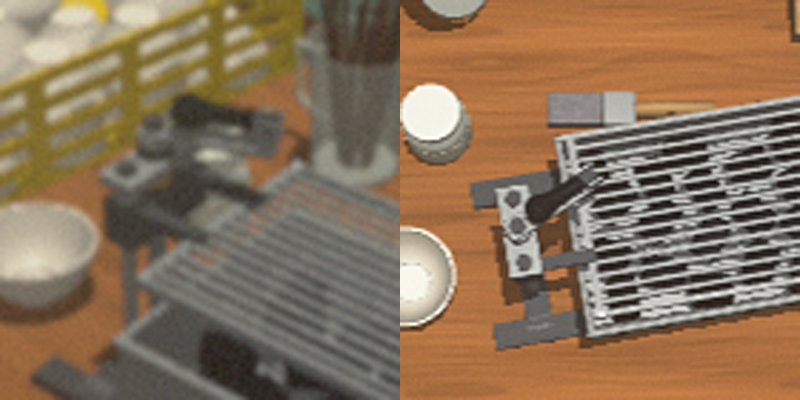

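The pictures show the handle lying flat along the arm, with its knob by the nut. Tray, rice bowl, jar, brush and bottles match the first pictures; the robot now hides the dip bowl and chilli bottle in the top view. Nothing is being touched.

```bash
python3 -c "
from bench import ctrl
ctrl.sign_off();print(ctrl.current_t())"
```

```text
the job is handed in; nothing more can be done
the job is handed in; nothing more can be done
```

The job is done and handed in at about 48 s. I swung the handle upright, cranked clockwise 702° (1.95 turns), then folded the handle back flat and let go.

- **Grate height:** touch-probing showed the grate 23.4 mm below the shelf at the start. After cranking, the same probe put it 0.1 mm above the shelf top. I did not probe again after folding; any slight crank shift from folding (a few degrees) would move the grate only about 0.1 mm.
- **Handle:** it met its stop with about 12 N as it folded, and the last picture shows it flat along the arm. I judged the fold by eye and did not measure the angle.
- **Surroundings:** in the comparison with the first pictures, the tray, rice bowl, salt jar, brush and fish sauce bottle look unmoved. The arm hid the dip bowl and the chilli bottle in the last top view. In the side view the bottle looked unchanged. The bowl differed a little more there, which I put down to the arm's shadow; the arm passed only well above it.
- **Forces:** the largest tool force I logged was about 13 N, while folding the handle, and nothing was being touched when I handed in.

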